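# Draw the hinge pin to free the louvred flap

### The arm

A 6-joint arm with a two-finger parallel gripper is mounted at the origin on the work surface. World frame = base frame: x ahead of the robot, y to its left, z up, the work surface at z = 0. Lengths are in m, angles in rad, forces in N, time in s.
With the tool pointing down it reaches from about 0.425 to 0.95 m from the base axis. Payload 3.5 kg.
Tool frame: the origin (TCP) lies on the front face of the gripper's body, between the roots of the fingers; the fingertips stand 73 mm ahead of it and the grasp point (between the pads) lies 54 mm ahead of it (robot.tip_reach is the distance from the TCP to the fingertips, in m); z points along the fingers, y is the line along which they close (so a half turn about z gives the same grasp; the last joint's range is limited). The gripper opens to 85 mm and grips with 20 to 120 N. Pads are 22 mm wide; open, the fingers measure 114 mm over their backs; the gripper's body (76 mm by 85 mm) begins 54 mm behind the grasp point. The pads swing forward as they close: fully open they stand 13 mm farther back than shut.
Start: joints at [-1.315, 0.286, 1.577, -0, 1.279, -0.15], TCP at [0.266, -0.62, 0.304] pointing down, gripper open.
Joint ranges: [-2.77, 2.77], [-0.9, 2.22], [0.21, 2.48], [-1.53, 4.67], [0.24, 2.81], [-2.84, 2.84]. Speed limits (rad/s): [2.79, 2.79, 3.14, 3.14, 3.14, 3.14].

### API

Orientations are given as a rotation vector (axis times angle).
In Python, from bench import robot, imaging, spotter gives the robot as it stands.
- The arm moves only by the tool send_rows, never from a script. Its argument "moves" is text: rows parted by semicolons, each of 7 numbers parted by spaces: the shift along the tool's x, y, z in m, then the turn, a rotation vector about the tool's x, y, z in degrees, then the closure in counts, from 0 (fully open) to 255 (shut). In form: dx dy dz ax ay az hand; .... A call has exactly 5 rows; each row shifts and turns the commanded pose from where the row before left it, along the tool's axes as they then stand; what a row does not reach is not made up. A row lasts 1/8 s, in which the tool goes at most 62.5 mm and 10.7 degrees, less where a joint would pass 70% of its speed; a pose out of reach is approached as far as the arm can. A call is refused whole if a number of a shift passes 0.0625 or a number of a turn 10.7, either way. A call with a gripper value outside its range is refused whole. The fingers move at their own pace and stop on an object; "force" is the grip in N (left out, the last holds). Time passes only in rows, so rows that do not move let the fingers close, or fill a call up. It gives the time, the measured TCP pose, the force, the opening and the grip force at its end, in the units of the state.
- robot.observe(): the state, without advancing time (a new reading comes with each control period).
- imaging.snapshot(name): name is "scene" or "top"; returns the picture (384x512x3 uint8, blue, green, red); there is no depth.
- imaging.get_calibration(name): a dict with "vfov" (degrees; the focal length in pixels is half the picture's height over the tangent of half this angle, whatever the lens; pixels are square), "cx", "cy" (the principal point, pixels), "origin" and "attitude" of the camera in the world. Camera axes: x right, y up, looking along -z (the intrinsics and any distortion apply to the point x, -y, -z); pixel columns grow to the right and rows downward; lengths in m; the calibration is good to about 2 mm. A picture is of the moment at which its call begins. get_calibration takes no time and is no camera call.
- robot.finish_job(): hands the job in; it is judged then, once.
Trained networks look in the newest picture that a camera, given by its name, has taken for a name from the list of things; names that differ only in an ending like _2 or _b are one class to them, and where a whole thing is asked for, a point or a joint stands for the part that bears it (a point fixed in the world has none). Each returns a list of dicts, best first, with "confidence" (0 to 1); they miss things now and then, are a little off and sometimes report something else, mostly with a low value. They report only what shows in the picture. A call takes as long as a camera call. They do not tell look-alikes from the thing itself.
- spotter.cut_out(camera, query): "mask" (384x512 bool, what is visible of it) and "bbox" ([left, top, right, bottom] in pixels, round what is visible of it).
The state is a dict: "t": time; "q": joint angles; "joint_vel": joint speeds; "tau": joint torques, N m; "ee_pos": TCP position; "ee_rot": TCP orientation; "contact_force": force on the tool from outside, world axes, zero at the start; "moment": the same for the moment, N m; "grip_width": finger opening in m; "grasp_force": force on a finger pad.
Only numpy, scipy, OpenCV 4.12 (cv2) and the standard library are available. Lean on these libraries where they do the work, as an engineer would, in place of code of your own. Each camera call takes 0.05 s, during which the arm holds its last target. There are 200 camera calls.

### The job

The louvred flap on the hinge mock-up is going to be swapped. Take the orange cover cap off the hinge post and put it in the yellow parts tray, then take the pin by its brass head and draw it straight up, in line with its bore so that it does not bind and drag or lift the mock-up, until its lower end has left the flap's knuckle and is about halfway up the bracket's upper knuckle; never pull it right out. Finish while holding the pin still there, with the flap standing where it was and the other things left alone.

Things in the scene. Friction and masses are not known exactly. Their poses are not given: they have to be found in the camera images.
- mockup: White panel, 260 x 285 x 12 mm, loose on the table, with a grey printed hinge bracket screwed on; 1.3 kg. Origin: on the upright axis of the hinge post, at the panel's underside; x and y along the panel's edges; panel from x -120 to 140 and y -90 to 195 mm. It slides (friction about 9 N) or lifts if the pin is pulled crooked. The bracket's web stands 22 to 62 mm out on -y, no higher than post_top.
- post_top (a point): Centre of the top face of the bracket's upper knuckle, on the bore axis, 121 mm above the panel's underside. The cap stands on this face and, inside the cap, the pin's head. Nothing else on the mock-up is higher. Axes as the mock-up's.
- upper_bore (a point): Centre of the lower end of the upper knuckle's bore, 36 mm below post_top. Knuckles: upright tubes on one axis, outer diameter 32, bore 11 mm; heights above the panel's underside: bracket's lower knuckle 20 to 50, flap's knuckle 51 to 83, bracket's upper knuckle 85 to 121 mm.
- flap: Grey printed louvred flap, loose, 110 g, 71 mm tall, about 170 mm long, with a knuckle that the pin runs through, standing on the panel on its own 46 mm wide foot lip. Origin: on the hinge axis at the panel's top face, z up; the flap runs out along its +y, within 20 degrees of the mock-up's +y.
- flap_end (a point): Top edge of the flap, 140 mm out from the hinge axis.
- pin: Loose hinge pin, about 100 g: steel shank, diameter 10, length 97 mm, and on it a knurled brass head, diameter 16, height 32 mm. Origin: centre of the shank's lower end, z up. At the start the head rests on the upper knuckle; a lift of 79 mm brings the lower end to the middle of the upper knuckle. It has 1 mm of play in the bores and drops back if let go.
- pin_head (a point): Middle of the pin's brass head, 113 mm above the pin's lower end (16 mm above the head's underside).
- cap: Orange printed cover cap, loose, 20 g: cylinder of diameter 29 mm, 42 mm tall, closed on top, open below (inside diameter 22, depth 38 mm). Slipped over the pin's head with 3 mm of play all round, standing on the upper knuckle. Origin: centre of its lower rim, z up.
- cap_mid (a point): Centre of the cap, 21 mm above its lower rim.
- tray: Yellow open parts tray, loose, 0.45 kg, 150 (its x) x 170 (its y) x 28 mm high, walls and floor 4 mm. Origin: centre of its underside, z up. Two brass bushings lie in its +x part; the -x part is free.
- tray_in (a point): Centre of the tray's inner floor, 4 mm above its underside; axes as the tray's.
- bush0: Brass bushing, 22 mm diameter, 16 mm tall, lying in the tray; bystander. Origin: centre of its underside.
- bush1: A second brass bushing like bush0; bystander.
- pen: White pen, 130 x 9 mm, lying on the mock-up's panel along its y, bystander. Origin: its middle, underside.
- spare_louvre: Spare grey printed louvre, 155 x 70 x 26 mm, lying flat beyond the tray; bystander. Origin: middle of its underside.
- screwdriver: Red-handled screwdriver lying on the table, bystander.
- tape: Roll of tape, 90 mm diameter, 24 mm high, lying flat, bystander. Origin: centre of its underside.
- caliper: Digital caliper, 235 mm long, lying flat, bystander. Origin: middle of its beam, underside.
Things that resemble listed ones, but are neither listed nor needed, are in the scene too. Of the things shaped like the tray, the yellow one is meant.

How it is judged:
On the way, in this order (a step that is already met when the one before it is completed fails the run):
1. the cap lies in the tray, let go (x of cap_mid in the frame of tray_in between -0.062 and 0.062 m and y of cap_mid in the frame of tray_in between -0.072 and 0.072 m and z of cap_mid in the frame of tray_in between 0.005 and 0.036 m and contact force between cap and the fingers below 0.05 N), for 0.2 s.
2. the pin, held by its head, has left the flap's knuckle and is still in the upper knuckle (z of pin in the frame of mockup between 0.0845 and 0.114 m and x of pin in the frame of mockup between -0.003 and 0.003 m and y of pin in the frame of mockup between -0.003 and 0.003 m and contact force between pin and the fingers above 1 N), for 0.2 s.
At the end, for the whole second after the job is handed in: Fingers hold the pin (over 1 N), still, upright, its lower end in the upper knuckle: 84.5 to 114 mm above the panel underside, clear of the flap. Cap in the tray, let go. Mock-up flat, within 10 mm of its start; flap upright, knuckle within 12 mm, end within 40 mm; tray flat on the table (all of step 1 and all of step 2 and linear speed of each of pin, cap below 0.02 m/s and contact force between pin and flap below 0.1 N and angle between pin's own z axis and vertical below 0.1 rad and distance of flap from where it was at the start of the episode below 0.012 m and distance of flap_end from where it was at the start of the episode below 0.04 m and angle between flap's own z axis and vertical below 0.06 rad and distance of mockup from where it was at the start of the episode below 0.01 m and angle between mockup's own z axis and vertical below 0.03 rad and height (world z) of each of mockup, tray below 0.004 m and angle between tray's own z axis and vertical below 0.05 rad); the arm keeps its last pose, push and grip.
It fails at once if the pin is pulled right out of the upper knuckle (z of pin in the frame of mockup above 0.121 m).
It fails at once if the mock-up is dragged more than 10 mm, tipped or lifted (distance of mockup from where it was at the start of the episode above 0.01 m or angle between mockup's own z axis and vertical above 0.05 rad or height (world z) of mockup above 0.006 m).
It fails at once if the flap is knocked over or shifted (distance of flap from where it was at the start of the episode above 0.012 m or distance of flap_end from where it was at the start of the episode above 0.04 m or angle between flap's own z axis and vertical above 0.15 rad).
It fails at once if a bystander is pushed away (30 mm; the bushings in the tray 60 mm) (distance of any of pen, spare_louvre, screwdriver, tape, caliper from where it was at the start of the episode above 0.03 m or distance of any of bush0, bush1 from where it was at the start of the episode above 0.06 m).
It also fails if it takes over 54 s, if anything falls off the work surface, if the arm or the gripper's body presses on something with over 40 N, if the wrist force passes 120 N, or if a joint passes its speed limit or range.

## Working session

There is one attempt and no reset: what is moved stays moved. The work goes in short steps, Python scripts to look and compute and a tool call to move; the robot and the scene stay as the last step left them, time stands still between calls to the robot, and variables do not carry over. Pictures are saved under pics/ and viewed, at most 10 in all, crops included, and the job is handed in when it is done.

Besides the shell and the picture viewer there is one more tool, called after "Emit:" as name(argument=value, ...), one argument or row to a line, values as JSON. send_rows: Moves the arm, as the interface text tells. Its arguments: {"type":"object","properties":{"moves":{"type":"string"},"force":{"type":"number"}},"required":["moves"]}

```bash
ls; mkdir -p pics; python3 - <<'E'
from bench import robot, imaging, spotter
import cv2
for n in ("scene","top"):
    im=imaging.snapshot(n); cv2.imwrite(f"pics/{n}0.png",im)
    c=imaging.get_calibration(n); print(n,c)
    for q in ("cap","tray","mockup"):
        for d in spotter.cut_out(n,q)[:3]: print(q,round(d["confidence"],2),d["bbox"],d["mask"].sum())
s=robot.observe(); print({k:s[k] for k in("t","ee_pos","ee_rot","grip_width","contact_force")})
E
```

```text
pics
scene {'vfov': 55.38538871959608, 'cx': 252.29344460662412, 'cy': 189.3197604396313, 'origin': array([ 1.28336599, -0.24542378,  0.82872513]), 'attitude': array([0.74863814, 0.52545184, 1.18175351])}
cap 0.47 [280.4, 178.4, 293.9, 195.2] 171
tray 0.79 [115.3, 223.3, 186.9, 275.1] 2842
tray 0.7 [98.8, 173.2, 168.8, 226.7] 2081
tray 0.57 [251.4, 147.1, 312.8, 184.9] 1410
mockup 0.8 [245.0, 188.1, 358.8, 259.3] 4575
top {'vfov': 49.67051802899536, 'cx': 260.4164356923758, 'cy': 194.1032157155376, 'origin': array([0.4513451 , 0.00355409, 1.52271212]), 'attitude': array([ 0.03008839, -0.05912774, -1.54994416])}
cap 0.61 [320.0, 127.3, 353.7, 148.4] 616
cap 0.59 [223.2, 185.6, 225.0, 187.1] 63
tray 0.88 [307.4, 171.3, 361.7, 218.0] 2007
tray 0.86 [171.1, 240.7, 226.6, 289.1] 2091
tray 0.71 [312.9, 228.3, 376.5, 288.9] 2096
mockup 0.79 [173.0, 147.8, 252.9, 221.0] 5061
mockup 0.4 [305.6, 170.5, 362.9, 217.4] 1979
{'t': 0.4, 'ee_pos': array([ 0.26644761, -0.62010539,  0.30371296]), 'ee_rot': array([-3.07683565e+00, -6.32936851e-01,  4.51975055e-05]), 'grip_width': 0.08556932224112457, 'contact_force': array([ 0.00371866, -0.06018578,  0.62082004])}
```

View pics/scene0.png

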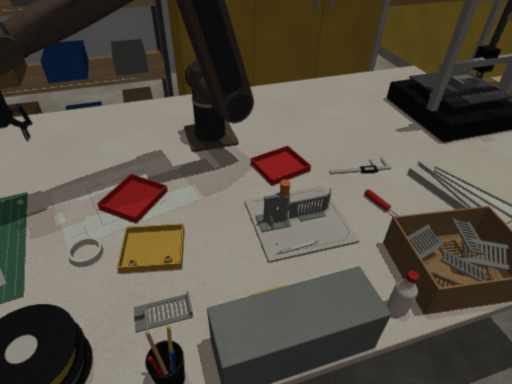

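View pics/top0.png

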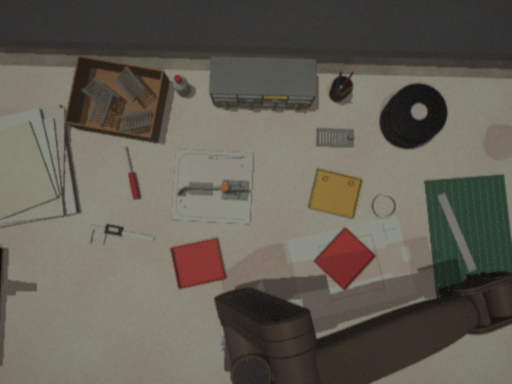

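The top view shows the yellow tray at about (335,193), the panel at (213,186) and the orange cap at (225,187). In the scene view the tray is at (152,248) and the cap at (285,187). Next I'll fit their poses.

```bash
cat > h.py <<'E'
import numpy as np, cv2
from scipy.spatial.transform import Rotation as R
from scipy.optimize import least_squares
from bench import robot, imaging, spotter
def proj(n,P):
    c=imaging.get_calibration(n); p=(np.atleast_2d(P)-c["origin"])@R.from_rotvec(c["attitude"]).as_matrix()
    f=192/np.tan(np.radians(c["vfov"]/2))
    return np.c_[c["cx"]+f*p[:,0]/-p[:,2], c["cy"]-f*p[:,1]/-p[:,2]]
def back(n,uv,z):
    c=imaging.get_calibration(n); f=192/np.tan(np.radians(c["vfov"]/2)); uv=np.atleast_2d(uv)
    d=np.c_[(uv[:,0]-c["cx"])/f,-(uv[:,1]-c["cy"])/f,-np.ones(len(uv))]@R.from_rotvec(c["attitude"]).as_matrix().T
    return c["origin"]+d*((z-c["origin"][2])/d[:,2])[:,None]
def hsv(im,lo,hi): return cv2.inRange(cv2.cvtColor(im,cv2.COLOR_BGR2HSV),np.array(lo),np.array(hi))
def blob(m,box):
    k=np.zeros_like(m); l,t,r,b=map(int,box); k[t:b,l:r]=m[t:b,l:r]; return k
def cyl(x,y,r,z0,z1):
    a=np.linspace(0,2*np.pi,24)
    return np.array([[x+r*np.cos(t),y+r*np.sin(t),z] for z in(z0,z1) for t in a])
def hullc(n,P):
    m=cv2.moments(cv2.convexHull(proj(n,P).astype(np.float32))); return np.array([m["m10"],m["m01"]])/m["m00"]
def cent(m):
    v,u=np.nonzero(m); return np.array([u.mean(),v.mean()])
def togo(pos,yaw):
    """tool-frame shift to TCP pos, and turn about tool z to bring tool y to world heading yaw (mod pi), tool down"""
    s=robot.observe(); M=R.from_rotvec(s["ee_rot"]); 
    y=np.array([np.cos(yaw),np.sin(yaw),0]); z=np.array([0,0,-1.]); T=R.from_matrix(np.c_[np.cross(y,z),y,z])
    a=(M.inv()*T).as_rotvec(degrees=True); T2=T*R.from_euler("z",180,degrees=True); b=(M.inv()*T2).as_rotvec(degrees=True)
    print("t",round(s["t"],2),"pos",s["ee_pos"].round(4),"grip",round(s["grip_width"],4),"q6",s["q"][5].round(2),"F",s["contact_force"].round(1))
    print("tool shift mm",(M.inv().apply(np.array(pos)-s["ee_pos"])*1e3).round(1),"turn",a.round(1),"or",b.round(1))
E
python3 - <<'E'
from h import *
sc=cv2.imread("pics/scene0.png"); tp=cv2.imread("pics/top0.png")
lo,hi=(4,120,60),(17,255,255)
ms=blob(hsv(sc,lo,hi),(270,170,300,205)); mt=blob(hsv(tp,lo,hi),(212,175,240,200))
for n,m in(("scene",ms),("top",mt)):
    v,u=np.nonzero(m); print(n,len(u),u.min(),u.max(),v.min(),v.max(),cent(m))
def res(p,which): return np.concatenate([hullc(n,cyl(p[0],p[1],.0145,.121,.163))-cent(m) for n,m in which])
for w in ([("scene",ms)],[("top",mt)],[("scene",ms),("top",mt)]):
    s=least_squares(res,[.5,0.1],args=(w,),diff_step=1e-4); print("cap",s.x.round(4),s.fun.round(2)); 
print("sil", proj("scene",cyl(*s.x,.0145,.121,.163)).min(0),proj("scene",cyl(*s.x,.0145,.121,.163)).max(0))
yt=blob(hsv(tp,(18,100,60),(35,255,255)),(300,165,368,222))
c=max(cv2.findContours(yt,0,2)[0],key=cv2.contourArea); 
b=cv2.boxPoints(cv2.minAreaRect(c)); w=back("top",b,.028); print("tray",w.round(4).tolist(),w.mean(0))
print([np.linalg.norm(w[i]-w[i-1]).round(3) for i in range(4)])
ys=blob(hsv(sc,(18,100,60),(35,255,255)),(110,215,190,280)); c=max(cv2.findContours(ys,0,2)[0],key=cv2.contourArea)
print("tray scene", back("scene",cent(ys),.014))
wm=blob(cv2.inRange(cv2.cvtColor(tp,6),0,255),(0,0,512,384))
for n in("top",):
    imaging.snapshot(n)
    for d in spotter.cut_out(n,"mockup")[:1]:
        c=max(cv2.findContours(d["mask"].astype(np.uint8),0,2)[0],key=cv2.contourArea); r=cv2.minAreaRect(c); print(r)
        w=back("top",cv2.boxPoints(r),.006); print(w.round(4).tolist(),[np.linalg.norm(w[i]-w[i-1]).round(3) for i in range(4)])
    for q in("bush0","flap"):
        for d in spotter.cut_out(n,q)[:3]: print(q,d["confidence"],d["bbox"])
cv2.imwrite("pics/z.png",np.vstack([cv2.resize(tp[140:230,165:375],None,fx=3.5,fy=3.5,interpolation=2),cv2.resize(sc[140:215,165:375],None,fx=3.5,fy=3.5,interpolation=2)]))
E
```

```text
scene 147 279 289 179 196 [284.31972789 187.10204082]
top 49 221 228 183 190 [224.3877551  186.67346939]
cap [0.5489 0.101 ] [-0. -0.]
cap [0.5524 0.099 ] [-0. -0.]
cap [0.5512 0.0998] [-0.1   0.56 -0.24  0.36]
sil [278.72447565 178.95438971] [289.80107959 196.49221394]
tray [[0.4926, -0.1952, 0.028], [0.6362, -0.2277, 0.028], [0.6002, -0.3931, 0.028], [0.4566, -0.3596, 0.028]] [ 0.54639602 -0.29391508  0.028     ]
[np.float64(0.168), np.float64(0.147), np.float64(0.169), np.float64(0.147)]
tray scene [[ 0.55172088 -0.29792251  0.014     ]]
((212.32916259765625, 186.4613037109375), (78.50406646728516, 71.26610565185547), 3.301865816116333)
[[0.4379, 0.2991, 0.006], [0.6988, 0.2924, 0.006], [0.6886, 0.0045, 0.006], [0.4271, 0.014, 0.006]] [np.float64(0.285), np.float64(0.261), np.float64(0.288), np.float64(0.262)]
flap 0.84 [178.8, 185.2, 212.8, 195.3]
```

View pics/z.png

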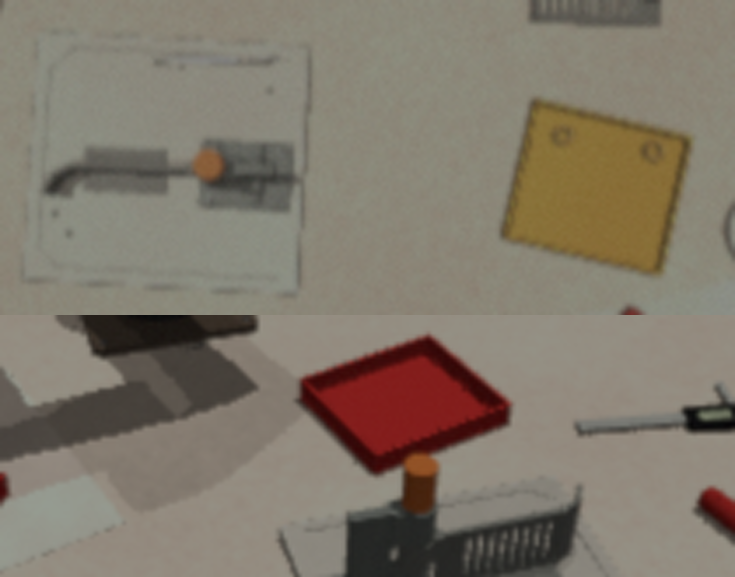

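Emit:
send_rows(
  moves="0 0 0 0 0 -10.7 0;0 0 0 0 0 -10.7 0;0 0 0 0 0 -10.7 0;0 0 0 0 0 -10.7 0;0 0 0 0 0 -10.7 0",
  force=20,
)

```text
t: 1.23
ee_pos: [0.2665, -0.6202, 0.304]
ee_rot: [2.457, 1.958, -0.0]
contact_force: [-0.6, 0.5, -0.2]
grip_width: 0.0854
grasp_force: 0.0
```

Emit:
send_rows(
  moves="0 0 0 0 0 -10.7 0;0.055 0.019 0 0 0 0 0;0.055 0.019 0 0 0 0 0;0.055 0.019 0 0 0 0 0;0.055 0.019 0 0 0 0 0",
)

```text
t: 1.85
ee_pos: [0.3526, -0.4021, 0.3041]
ee_rot: [2.27, 2.17, 0.0]
contact_force: [1.2, -0.1, 0.0]
grip_width: 0.0853
grasp_force: 0.0
```

Emit:
send_rows(
  moves="0.055 0.019 0 0 0 0 0;0.055 0.019 0 0 0 0 0;0.055 0.019 0 0 0 0 0;0.055 0.019 0 0 0 0 0;0.055 0.019 0 0 0 0 0",
)

```text
t: 2.48
ee_pos: [0.4597, -0.1315, 0.3044]
ee_rot: [2.27, 2.17, 0.001]
contact_force: [0.5, -0.4, -0.1]
grip_width: 0.085
grasp_force: 0.0
```

```bash
python3 -c "
from h import *
togo([.5512,.0998,.208],np.radians(-2))"
```

```text
t 2.48 pos [ 0.4597 -0.1315  0.3044] grip 0.085 q6 -0.45 F [ 0.5 -0.4 -0.1]
tool shift mm [235.2  80.9  96.4] turn [ 0.1  0.  -0.6] or [ 1.000e-01 -1.000e-01  1.794e+02]
```

Emit:
send_rows(
  moves="0.055 0.019 0 0 0 0 70;0.055 0.019 0 0 0 -0.6 70;0.055 0.019 0 0 0 0 70;0.055 0.019 0 0 0 0 70;0 0 0 0 0 0 70",
)

```text
t: 3.1
ee_pos: [0.5444, 0.0869, 0.304]
ee_rot: [-2.253, -2.189, -0.001]
contact_force: [-0.0, -0.5, -0.2]
grip_width: 0.062
grasp_force: 0.0
```

```bash
python3 -c "
from h import *
togo([.5512,.0998,.208],np.radians(-2))"
```

```text
t 3.1 pos [0.5444 0.0869 0.304 ] grip 0.062 q6 0.0 F [-0.  -0.5 -0.2]
tool shift mm [13.   6.4 96.1] turn [ 0.  -0.   0.4] or [   0.     0.  -179.6]
```

Emit:
send_rows(
  moves="0.013 0.0065 0.01 0 0 0 70;0 0 0.035 0 0 0 70;0 0 0.035 0 0 0 70;0 0 0.018 0 0 0 70;0 0 0 0 0 0 70",
)

```text
t: 3.72
ee_pos: [0.5501, 0.0957, 0.2043]
ee_rot: [-2.259, -2.18, 0.004]
contact_force: [-0.9, -0.0, 0.0]
grip_width: 0.0617
grasp_force: 0.0
```

Emit:
send_rows(
  moves="0 0 0 0 0 0 120;0 0 0 0 0 0 140;0 0 0 0 0 0 155;0 0 0 0 0 0 170;0 0 0 0 0 0 185",
)

```text
t: 4.35
ee_pos: [0.5513, 0.0964, 0.2068]
ee_rot: [2.258, 2.183, 0.002]
contact_force: [-0.2, -0.2, 3.4]
grip_width: 0.0283
grasp_force: 19.7
```

```bash
python3 -c "
from h import *
togo([.5512,.0998,.206],np.radians(-2))
cv2.imwrite('pics/g1.png',cv2.resize(imaging.snapshot('scene')[100:260,210:370],None,fx=3.5,fy=3.5))"
```

```text
t 4.35 pos [0.5513 0.0964 0.2068] grip 0.0283 q6 0.03 F [-0.2 -0.2  3.4]
tool shift mm [ 3.4 -0.2  0.8] turn [ 0.1 -0.   0.1] or [ 0.000e+00  1.000e-01 -1.799e+02]
```

View pics/g1.png

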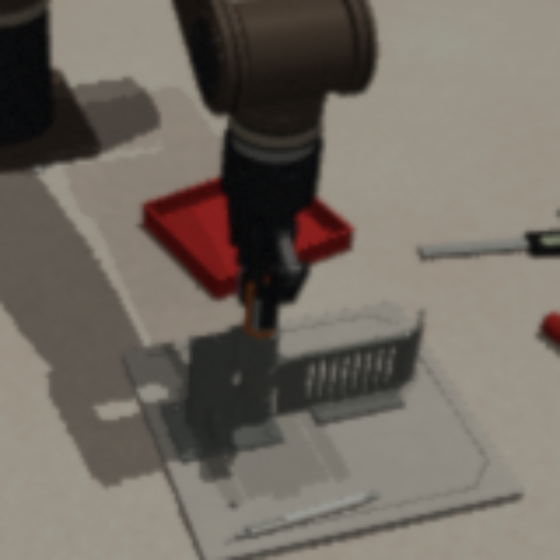

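The cap is gripped just above the knuckle, at about (260,310) in the crop. Lifting straight up.

Emit:
send_rows(
  moves="0 0 -0.005 0 0 0 190;0 0 -0.01 0 0 0 190;0 0 -0.02 0 0 0 190;0 0 -0.025 0 0 0 190;0 0 -0.025 0 0 0 190",
)

```text
t: 5.03
ee_pos: [0.5506, 0.0964, 0.2919]
ee_rot: [-2.259, -2.183, 0.001]
contact_force: [-0.4, 0.4, -0.2]
grip_width: 0.0284
grasp_force: 19.8
```

```bash
python3 - <<'E'
from h import *
togo([.525,-.289,.20],np.radians(-2))
im=imaging.snapshot('scene'); cv2.imwrite('pics/g2.png',cv2.resize(im[100:260,210:370],None,fx=3.5,fy=3.5))
E
```

```text
t 5.03 pos [0.5506 0.0964 0.2919] grip 0.0284 q6 0.03 F [-0.4  0.4 -0.2]
tool shift mm [-386.   -12.4   91.9] turn [-0.  -0.   0.1] or [   0.    -0.  -179.9]
```

View pics/g2.png

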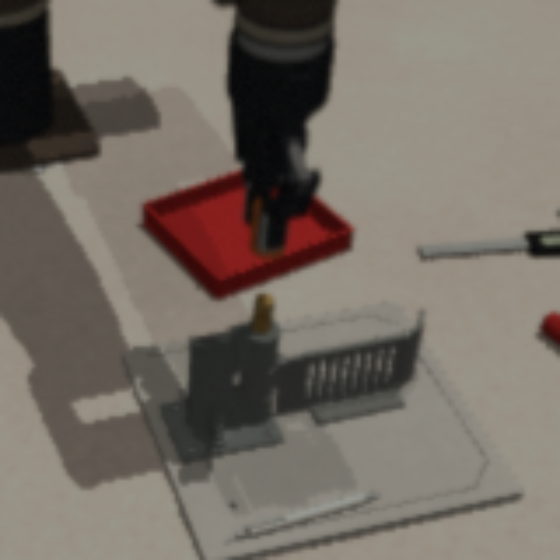

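The cap is off and held, and the brass head is exposed at about (263,315) in the crop. On to the tray.

Emit:
send_rows(
  moves="-0.055 -0.002 0 0 0 0 190;-0.055 -0.002 0 0 0 0 190;-0.055 -0.002 0 0 0 0 190;-0.055 -0.002 0 0 0 0 190;-0.055 -0.002 0 0 0 0 190",
)

```text
t: 5.7
ee_pos: [0.531, -0.1798, 0.2908]
ee_rot: [-2.259, -2.183, -0.0]
contact_force: [0.7, -0.6, -0.2]
grip_width: 0.0278
grasp_force: 19.8
```

Emit:
send_rows(
  moves="-0.055 -0.001 0.01 0 0 0 190;-0.05 -0.001 0.03 0 0 0 190;0 0 0.05 0 0 0 190;0 0 0.05 0 0 0 190;0 0 0 0 0 0 190",
)

```text
t: 6.32
ee_pos: [0.5231, -0.2811, 0.1456]
ee_rot: [-2.251, -2.175, 0.002]
contact_force: [-0.8, 0.5, -0.3]
grip_width: 0.0278
grasp_force: 19.9
```

```bash
python3 - <<'E'
from h import *
togo([.525,-.289,.092],np.radians(-2))
sc=imaging.snapshot('scene'); tp=imaging.snapshot('top')
cv2.imwrite('pics/g3.png',np.hstack([cv2.resize(sc[150:300,90:240],None,fx=2.6,fy=2.6),cv2.resize(sc[150:300,200:350],None,fx=2.6,fy=2.6)]))
cv2.imwrite('pics/sc3.png',sc);cv2.imwrite('pics/tp3.png',tp)
E
```

```text
t 6.33 pos [ 0.5231 -0.2811  0.1456] grip 0.0278 q6 -0.63 F [-0.8  0.5 -0.3]
tool shift mm [-8.2  2.7 53.5] turn [-0.5 -0.4  0. ] or [   0.6   -0.8 -180. ]
```

View pics/g3.png

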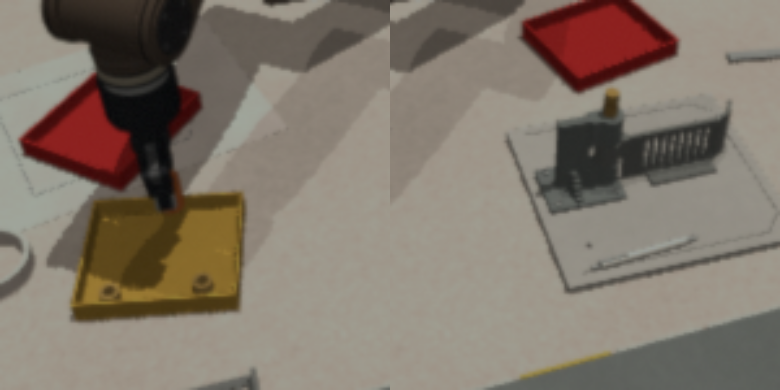

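The cap is above the free half of the tray, at about (172,195) in the left crop. Lowering it.

Emit:
send_rows(
  moves="-0.008 0.004 0.02 0 0 0 190;0 0 0.015 0 0 0 190;0 0 0.01 0 0 0 190;0 0 0.005 0 0 0 190;0 0 0 0 0 0 190",
)

```text
t: 7.05
ee_pos: [0.5296, -0.2909, 0.1008]
ee_rot: [-2.258, -2.183, 0.0]
contact_force: [-0.7, 1.2, 0.1]
grip_width: 0.0282
grasp_force: 19.9
```

Emit:
send_rows(
  moves="0 0 0.002 0 0 0 190;0 0 0 0 0 0 190;0 0 0 0 0 0 190;0 0 0 0 0 0 130;0 0 0 0 0 0 110",
)

```text
t: 7.68
ee_pos: [0.5297, -0.2912, 0.099]
ee_rot: [2.259, 2.183, 0.0]
contact_force: [0.3, 0.2, 0.1]
grip_width: 0.0489
grasp_force: 0.0
```

Emit:
send_rows(
  moves="0 0 0 0 0 0 100;0 0 -0.01 0 0 0 100;0 0 -0.04 0 0 0 100;0 0 -0.05 0 0 0 100;0 0 -0.05 0 0 0 100",
)

```text
t: 8.3
ee_pos: [0.5295, -0.2911, 0.2511]
ee_rot: [2.259, 2.183, 0.0]
contact_force: [0.6, 0.1, -0.6]
grip_width: 0.0517
grasp_force: 0.0
```

```bash
python3 - <<'E'
from h import *
# pin head fit from both views (brass), earlier unoccluded pictures
for tag in("3","4"):
    if tag=="4":
        for n in("scene","top"): cv2.imwrite(f"pics/{n[:1] if 0 else ('sc' if n=='scene' else 'tp')}4.png",imaging.snapshot(n))
    w=[]
    for n,f,box in(("scene","sc",(270,175,300,205)),("top","tp",(212,175,240,200))):
        im=cv2.imread(f"pics/{f}{tag}.png"); m=blob(hsv(im,(8,90,60),(30,255,255)),box)
        if m.any():
            v,u=np.nonzero(m); print(n,len(u),u.min(),u.max(),v.min(),v.max(),cent(m)); w.append((n,m))
    def res(p,which): return np.concatenate([hullc(n,cyl(p[0],p[1],.008,.121,.153))-cent(m) for n,m in which])
    for k in [[a] for a in w]+[w]:
        s=least_squares(res,[.551,.0998],args=(k,),diff_step=1e-4); print("pin",[a[0] for a in k],s.x.round(4),s.fun.round(2))
togo([.5512,.0998,.26],np.radians(-2))
im=cv2.imread("pics/sc4.png"); cv2.imwrite('pics/g4.png',np.hstack([cv2.resize(im[150:300,90:240],None,fx=2.6,fy=2.6),cv2.resize(im[150:300,200:350],None,fx=2.6,fy=2.6)]))
E
```

```text
scene 35 283 287 184 194 [284.82857143 188.2       ]
top 17 222 226 185 188 [224.11764706 186.58823529]
pin ['scene'] [0.5485 0.1032] [-0. -0.]
pin ['top'] [0.5532 0.1004] [ 0. -0.]
pin ['scene', 'top'] [0.5515 0.1015] [-0.15  0.76 -0.34  0.47]
scene 35 283 287 184 194 [284.91428571 188.22857143]
top 17 222 226 185 188 [224.11764706 186.58823529]
pin ['scene'] [0.5487 0.1034] [ 0. -0.]
pin ['top'] [0.5532 0.1004] [ 0. -0.]
pin ['scene', 'top'] [0.5516 0.1016] [-0.19  0.74 -0.38  0.45]
t 8.4 pos [ 0.5323 -0.2931  0.2579] grip 0.0521 q6 -0.64 F [ 0.6 -1.1  1.2]
tool shift mm [393.3   5.7  -5.5] turn [0.7 0.5 0.1] or [  -0.8    1.1 -179.9]
```

View pics/g4.png

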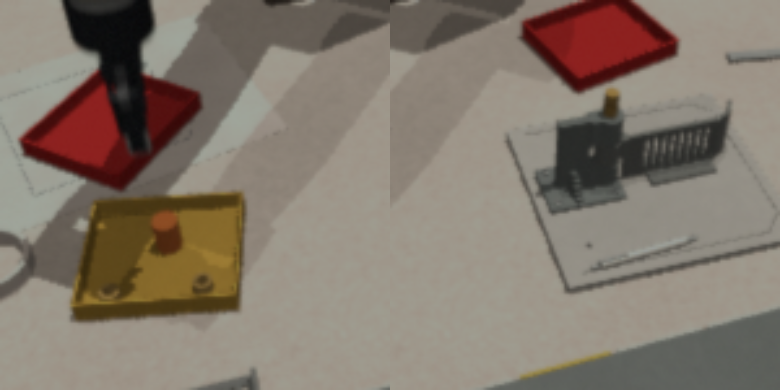

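The cap stands upright in the tray, at about (165,232) in the left crop, and the pin head is clear. Going back over the pin.

Emit:
send_rows(
  moves="0.055 0 0 0 0 0 70;0.055 0 -0.005 0 0 0 70;0.055 0 -0.005 0 0 0 70;0.055 0 -0.005 0 0 0 90;0.055 0 0 0 0 0 110",
)

```text
t: 9.02
ee_pos: [0.5389, -0.0146, 0.2647]
ee_rot: [2.258, 2.182, 0.001]
contact_force: [-0.1, -0.6, -0.6]
grip_width: 0.0483
grasp_force: 0.0
```

Emit:
send_rows(
  moves="0.055 0 0 0 0 0 110;0.05 0 0 0 0 0 110;0 0 0 0 0 0 110;0 0 0 0 0 0 110;0 0 0 0 0 0 110",
)

```text
t: 9.65
ee_pos: [0.5426, 0.0874, 0.2639]
ee_rot: [2.261, 2.181, -0.0]
contact_force: [-0.6, 0.5, -0.3]
grip_width: 0.0487
grasp_force: 0.0
```

```bash
python3 -c "
from h import *
togo([.5517,.1005,.200],np.radians(-2))"
```

```text
t 9.65 pos [0.5426 0.0874 0.2639] grip 0.0487 q6 0.01 F [-0.6  0.5 -0.3]
tool shift mm [13.4  8.6 63.9] turn [-0.  0. -0.] or [  0.   0. 180.]
```

Emit:
send_rows(
  moves="0.0135 0.0085 0 0 0 0 110;0 0 0.02 0 0 0 110;0 0 0.02 0 0 0 110;0 0 0.016 0 0 0 110;0 0 0.006 0 0 0 110",
)

```text
t: 10.28
ee_pos: [0.5505, 0.1017, 0.1994]
ee_rot: [-2.257, -2.181, 0.004]
contact_force: [-0.0, 0.4, 0.7]
grip_width: 0.0487
grasp_force: 0.0
```

Emit:
send_rows(
  moves="0 0 0 0 0 0 140;0 0 0 0 0 0 160;0 0 0 0 0 0 170;0 0 0 0 0 0 180;0 0 0 0 0 0 185",
)

```text
t: 10.9
ee_pos: [0.5516, 0.1019, 0.2022]
ee_rot: [2.259, 2.183, 0.001]
contact_force: [0.4, 0.8, -0.0]
grip_width: 0.0236
grasp_force: 0.0
```

```bash
python3 - <<'E'
from h import *
togo([.5517,.1005,.200],np.radians(-2))
im=imaging.snapshot('scene'); cv2.imwrite('pics/g5.png',cv2.resize(im[130:230,230:330],None,fx=5,fy=5))
E
```

```text
t 10.9 pos [0.5516 0.1019 0.2022] grip 0.0236 q6 0.04 F [ 0.4  0.8 -0. ]
tool shift mm [-1.4  0.1  2.2] turn [ 0.  -0.   0.1] or [   0.     0.  -179.9]
```

View pics/g5.png

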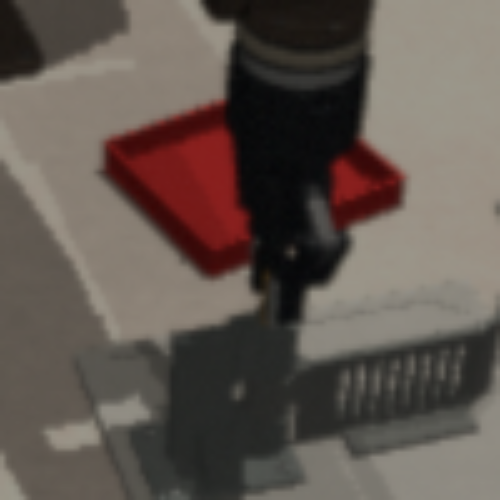

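The fingers straddle the brass head just above the knuckle, at about (270,300). Closing slowly and watching the side force.

Emit:
send_rows(
  moves="0 0 0 0 0 0 192;0 0 0 0 0 0 196;0 0 0 0 0 0 200;0 0 0 0 0 0 203;0 0 0 0 0 0 203",
)

```text
t: 11.58
ee_pos: [0.5517, 0.1018, 0.202]
ee_rot: [2.259, 2.183, 0.001]
contact_force: [0.4, 0.7, -0.6]
grip_width: 0.0172
grasp_force: 0.3
```

Emit:
send_rows(
  moves="0 0 0 0 0 0 205;0 0 0 0 0 0 207;0 0 0 0 0 0 209;0 0 0 0 0 0 211;0 0 0 0 0 0 211",
)

```text
t: 12.2
ee_pos: [0.552, 0.1018, 0.2022]
ee_rot: [2.258, 2.182, 0.002]
contact_force: [4.0, 0.3, -1.1]
grip_width: 0.0153
grasp_force: 19.5
```

The side force is +4 N along x, so I'll shift the tool that way to relax it.

Emit:
send_rows(
  moves="0 0.0005 0 0 0 0 215;0 0 0 0 0 0 215;0 0 0 0 0 0 215;0 0 0 0 0 0 215;0 0 0 0 0 0 215",
)

```text
t: 12.82
ee_pos: [0.5522, 0.1018, 0.2021]
ee_rot: [2.259, 2.183, 0.0]
contact_force: [3.2, -0.6, 0.9]
grip_width: 0.0154
grasp_force: 19.6
```

Emit:
send_rows(
  moves="0 0.0005 0 0 0 0 215;0 0 0 0 0 0 215;0 0 0 0 0 0 215;0 0 0 0 0 0 215;0 0 0 0 0 0 215",
)

```text
t: 13.45
ee_pos: [0.5524, 0.1018, 0.2021]
ee_rot: [-2.259, -2.183, 0.001]
contact_force: [0.1, -0.3, 4.3]
grip_width: 0.0154
grasp_force: 19.9
```

Emit:
send_rows(
  moves="0 0.0003 0 0 0 0 220;0 0 -0.002 0 0 0 220;0 0 -0.003 0 0 0 220;0 0 -0.003 0 0 0 220;0 0 0 0 0 0 220",
  force=30,
)

```text
t: 14.08
ee_pos: [0.5524, 0.1019, 0.2099]
ee_rot: [-2.258, -2.183, 0.002]
contact_force: [0.1, 0.0, -0.7]
grip_width: 0.0149
grasp_force: 29.5
```

Emit:
send_rows(
  moves="0 0 -0.003 0 0 0 220;0 0 -0.003 0 0 0 220;0 0 -0.003 0 0 0 220;0 0 -0.003 0 0 0 220;0 0 0 0 0 0 220",
)

```text
t: 14.7
ee_pos: [0.5529, 0.1018, 0.2223]
ee_rot: [2.259, 2.183, 0.0]
contact_force: [-0.1, -0.2, -0.7]
grip_width: 0.0147
grasp_force: 29.5
```

```bash
python3 -c "
from h import *
togo([.5527,.1018,.277],np.radians(-2)); print(robot.observe()['moment'].round(2))"
```

```text
t 14.7 pos [0.5529 0.1018 0.2223] grip 0.0147 q6 0.04 F [-0.1 -0.2 -0.7]
tool shift mm [ -0.   -0.2 -54.7] turn [ 0.  -0.   0.1] or [   0.     0.  -179.9]
[ 0.06 -0.03 -0.02]
```

No side load, and the force reads about the pin's weight. Carrying on up.

Emit:
send_rows(
  moves="0 0 -0.004 0 0 0 220;0 0 -0.005 0 0 0 220;0 0 -0.005 0 0 0 220;0 0 -0.004 0 0 0 220;0 0 0 0 0 0 220",
)

```text
t: 15.32
ee_pos: [0.553, 0.1018, 0.2405]
ee_rot: [2.259, 2.183, 0.001]
contact_force: [0.0, 0.2, -1.4]
grip_width: 0.0147
grasp_force: 29.5
```

Emit:
send_rows(
  moves="0 0 -0.004 0 0 0 220;0 0 -0.005 0 0 0 220;0 0 -0.005 0 0 0 220;0 0 -0.004 0 0 0 220;0 0 0 0 0 0 220",
)

```text
t: 15.95
ee_pos: [0.553, 0.1018, 0.2585]
ee_rot: [2.259, 2.183, 0.001]
contact_force: [-0.7, -0.9, -1.8]
grip_width: 0.0146
grasp_force: 29.4
```

Emit:
send_rows(
  moves="0 0 -0.004 0 0 0 220;0 0 -0.005 0 0 0 220;0 0 -0.005 0 0 0 220;0 0 -0.003 0 0 0 220;0 0 0 0 0 0 220",
)

```text
t: 16.58
ee_pos: [0.5529, 0.1018, 0.2753]
ee_rot: [2.259, 2.183, 0.001]
contact_force: [0.0, -0.0, -1.4]
grip_width: 0.0145
grasp_force: 29.4
```

```bash
python3 - <<'E'
from h import *
togo([.5527,.1018,.278],np.radians(-2))
im=imaging.snapshot('scene'); cv2.imwrite('pics/g6.png',np.hstack([cv2.resize(im[110:260,90:240],None,fx=2.6,fy=2.6),cv2.resize(im[110:260,220:370],None,fx=2.6,fy=2.6)]))
m=blob(hsv(im,(8,90,60),(30,255,255)),(270,140,300,205)); v,u=np.nonzero(m); print(len(u),v.min() if len(v) else 0,v.max() if len(v) else 0)
for z in(.121,.19,.197,.204): print(z,proj("scene",[.552,.101,z]).round(1))
E
```

```text
t 16.57 pos [0.5529 0.1018 0.2753] grip 0.0145 q6 0.04 F [ 0.  -0.  -1.4]
tool shift mm [-0.  -0.2 -2.7] turn [ 0.  -0.   0.1] or [ 0.000e+00  1.000e-01 -1.799e+02]
3 174 175
0.121 [[284.2 193.3]]
0.19 [[285.9 174.8]]
0.197 [[286.1 172.9]]
0.204 [[286.3 170.9]]
```

View pics/g6.png

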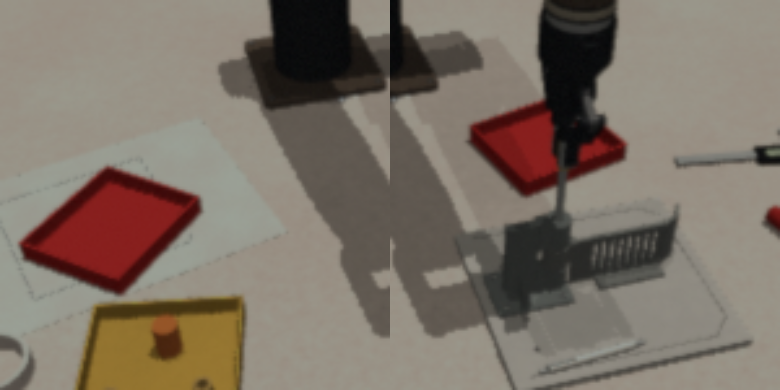

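The pin shank is clear of the flap and still in the upper knuckle. The head's underside is at row 175, so z is about 0.19, and the flap and cap haven't moved. I'll raise it 3 mm to mid-range, settle and hand in.

Emit:
send_rows(
  moves="0 0 -0.0015 0 0 0 220;0 0 -0.0015 0 0 0 220;0 0 0 0 0 0 220;0 0 0 0 0 0 220;0 0 0 0 0 0 220",
)

```text
t: 17.25
ee_pos: [0.5528, 0.1018, 0.2779]
ee_rot: [-2.259, -2.183, 0.0]
contact_force: [0.2, -0.3, -1.2]
grip_width: 0.0148
grasp_force: 29.4
```

```bash
python3 -c "
from h import *
togo([.5527,.1018,.278],np.radians(-2)); print(robot.observe()['grasp_force'],robot.finish_job())"
```

```text
t 17.25 pos [0.5528 0.1018 0.2779] grip 0.0148 q6 0.04 F [ 0.2 -0.3 -1.2]
tool shift mm [-0.  -0.1 -0.1] turn [-0.  -0.   0.1] or [   0.    -0.  -179.9]
the job is handed in; nothing more can be done
29.408584535121918 None
```

I handed the job in at 17.3 s: the cap stands in the yellow tray, and the pin is held about 76 mm up, its lower end near mid-height of the upper knuckle; the last picture showed the flap and mock-up where they were, but no verdict came back.

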